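# Right the salt shaker and present the tomato dish to it

### The job

Get the snack board ready for salting: stand the toppled salt shaker upright on the cork coaster and let go of it, then lift the tomato dish by its bridge handle and, once it is a few centimetres above its own place on the board, turn it through a quarter turn so that its blue lip points squarely across to the shaker. Keep the dish level and gentle all the time so that the loose tomato stays near the middle (never touch the tomato), do not disturb the other things, and finish while still holding the dish raised, level and still: do not put it down.

Things in the scene. Friction and masses are not known exactly. Their poses are not given: they have to be found in the camera images.
- shaker: small salt shaker, clear waist, grey cap, about 0.10 kg, 90 mm tall; its round body is 43 mm across over the first 70 mm from the foot, the cap narrows to 34 mm. Origin: centre of its foot; its +z axis runs from foot to cap. It starts lying on its side on the bare worktop (axis 20 to 24 mm up), cap slightly down, pointing sideways or towards the robot
- board: wooden chopping board fixed to the worktop, 200 mm (its x) by 300 mm (its y), 17 mm thick. Origin: centre of its underside, on the worktop. The coaster and the dish stand on its y axis, one 85 mm to either side of the middle; which is on which side varies
- coaster: round cork coaster fixed on the board, 68 mm across, 3 mm thick. Origin: centre of its underside, so its top is 3 mm above the origin (20 mm above the worktop)
- dish: loose white round dish, 130 mm across, rim 22 mm high, steel-wire bridge over it, 0.26 kg. Origin: centre of underside; z up, +y along the bridge, whose posts rise from the rim 62 mm out at +y and -y to a straight top 115 mm up; blue lip on the rim at -x. It starts square to the board, bridge towards the coaster, lip on the robot's side. Inside, gentle cones fall to a flat floor 4 mm up, 40 mm wide
- grip (a point): centre of the wooden hand grip at the middle of the bridge, 115 mm above the dish's underside: a rounded bar 16 mm thick (along the dish's x), 70 mm long (along its y), 26 mm high. It lies straight above the middle of the dish
- lip (a point): outer end of the blue lip of the dish, 75 mm from the dish's axis on its -x side, 20 mm above its underside
- tomato: loose red cherry tomato, a ball 30 mm across, 18 g, that rolls freely in the dish. Origin: its centre, which lies about 19 mm above the dish's underside when it rests on the floor of the dish
- lemon_1: lemon, 72x57x58 mm, a bystander left of the board; origin under its middle
- glass_1: drinking glass, 78 mm across, 92 mm tall, a bystander left of the board; origin: centre of its foot
- spice_jar_3: spice jar with a black lid, 45 mm across, 105 mm tall, a bystander at the back right; origin: centre of its foot
- garlic_1: garlic bulb, 55 mm across and high, a bystander at the right; origin under its middle
Mind the look-alikes: they are no part of the job. Several things have the shape of the shaker; the one meant has the colours described above.

How it is judged:
On the way, in this order (a step that is already met when the one before it is completed fails the run):
1. the salt shaker stands upright on the coaster, let go (angle between shaker's own z axis and vertical below 0.15 rad and horizontal distance between shaker and coaster below 0.022 m and z of shaker in the frame of coaster between -0.003 and 0.01 m and contact force between shaker and the fingers below 0.05 N and linear speed of shaker below 0.02 m/s), for 0.3 s.
2. the dish is lifted off the board, not yet turned (z of dish in the frame of board above 0.025 m and angle between the x axis of dish and the x axis of board, either way round below 0.6 rad and contact force between dish and the fingers above 0.3 N), for 0.2 s.
At the end, for the whole second after the job is handed in: shaker upright (0.15 rad) on the coaster within 22 mm of centre, not held; dish held 20 to 140 mm over the board, within 40 mm of its place, level within 0.12 rad, still, lip towards the shaker, square to the board within 0.2 rad; tomato in it within 25 mm of its centre (angle between shaker's own z axis and vertical below 0.15 rad and horizontal distance between shaker and coaster below 0.022 m and z of shaker in the frame of coaster between -0.003 and 0.01 m and contact force between shaker and the fingers below 0.05 N and z of dish in the frame of board between 0.037 and 0.157 m and contact force between dish and the fingers above 0.3 N and contact force between dish and board below 0.05 N and contact force between dish and shaker below 0.05 N and angle between dish's own z axis and vertical below 0.12 rad and x of dish in the frame of board between -0.04 and 0.04 m and horizontal distance between dish and coaster between 0.13 and 0.21 m and angle between the x axis of dish and the y axis of board, either way round below 0.2 rad and horizontal distance between lip and coaster below 0.15 m and horizontal distance between tomato and dish below 0.025 m and z of tomato in the frame of dish between 0.01 and 0.03 m and linear speed of dish below 0.02 m/s and angular speed of dish below 0.15 rad/s); the arm keeps its last pose, push and grip.
It fails at once if the dish is tipped more than 0.3 rad (angle between dish's own z axis and vertical above 0.3 rad).
It fails at once if the tomato runs up to the rim or out of the dish (more than 42 mm from its axis) (horizontal distance between tomato and dish above 0.042 m).
It fails at once if the gripper touches the tomato (contact force between tomato and the fingers above 0.05 N).
It fails at once if a bystander is moved more than 30 mm (distance of any of lemon_1, glass_1, spice_jar_3, garlic_1 from where it was at the start of the episode above 0.03 m).
It also fails if it takes over 72 s, if anything falls off the work surface, if the arm or the gripper's body presses on something with over 40 N, if the wrist force passes 120 N, or if a joint passes its speed limit or range.

### The arm

A 6-joint arm with a two-finger parallel gripper is mounted at the origin on a cart in front of the work surface, level with it; the furniture and walls round the work are solid. World frame = base frame: x ahead of the robot, y to its left, z up, the work surface at z = 0. Lengths are in m, angles in rad, forces in N, time in s.
With the tool pointing down it reaches from about 0.15 to 0.775 m from the base axis. Payload 6.1 kg.
Tool frame: the origin (TCP) lies midway between the tips of the shut fingers; the grasp point (between the pads) lies 19 mm behind it; z points along the fingers, y is the line along which they close (so a half turn about z gives the same grasp; the last joint's range is limited). The gripper opens to 85 mm and grips with 20 to 120 N. Pads are 22 mm wide; open, the fingers measure 114 mm over their backs; the gripper's body (76 mm by 85 mm) begins 54 mm behind the grasp point. The pads swing forward as they close: fully open they stand 13 mm farther back than shut.
Start: joints at [1.29, 0.126, -0.04, 1.405, 0, 1.571], TCP at [0.145, 0.504, 0.231] pointing down, gripper open.
Joint ranges: [-2.72, 2.72], [-0.95, 1.95], [-1.27, 1.35], [-1.78, 2.02], [-1.46, 1.47], [-3.14, 3.14]. Speed limits (rad/s): [2.39, 2.39, 3.01, 3.14, 3.14, 3.14].

### API

Orientations are given as a unit quaternion [x, y, z, w].
In Python, from station import observe, capture, hand_in gives the robot as it stands.
- The arm moves only by the tool arm_command, never from a script. Its argument "steps" is a list of rows, each a list of 5 numbers: the opening, from 0 (shut) to 1 (fully open), then the shift along the tool's x, y, z in mm, then the turn about the tool's z in rad. In form: [[hand, tx, ty, tz, roll], ...]. A call has 1 to 8 rows; each row is the pose to reach, as a shift and turn from the pose commanded when the call began, along the tool's axes at that moment; what a row does not reach only later rows make up. A row lasts 1/12 s, in which the tool goes at most 41.7 mm and 7.16 degrees, less where a joint would pass 70% of its speed; a pose out of reach is approached as far as the arm can. A call with a gripper value outside its range is refused whole. The fingers move at their own pace and stop on an object; "grip_force" is the grip in N (left out, the last holds). Time passes only in rows, so rows that repeat a pose let the fingers close. It gives the time, the measured TCP pose, the force, the opening and the grip force at its end, in the units of the state.
- observe(): the state, without advancing time (a new reading comes with each control period).
- capture(name): name is "side" or "top" or "wrist"; returns a dict with "frame" (384x512x3 uint8, red, green, blue), "fov_y" (degrees; the focal length in pixels is half the picture's height over the tangent of half this angle, whatever the lens; pixels are square), "cx", "cy" (the principal point, pixels), "D" ([k1, k2, p1, p2, k3] as OpenCV has them; the pictures are not rectified), "position" and "rotation" of the camera in the world. Camera axes: x right, y up, looking along -z (the intrinsics and any distortion apply to the point x, -y, -z); pixel columns grow to the right and rows downward; lengths in m; the calibration is good to about 2 mm. A picture is of the moment at which its call begins. There is no depth.
- hand_in(): hands the job in; it is judged then, once.
The state is a dict: "t": time; "joints": joint angles; "qd": joint speeds; "effort": joint torques, N m; "eef_pos": TCP position; "tool_rot": TCP orientation; "ft_force": force on the tool from outside, world axes, zero at the start; "ft_torque": the same for the moment, N m; "width": finger opening in m; "grip_force": force on a finger pad.
Only numpy, scipy, OpenCV 4.12 (cv2) and the standard library are available. Lean on these libraries where they do the work, as an engineer would, in place of code of your own. Each camera call takes 0.05 s, during which the arm holds its last target. There are 200 camera calls.

## Working session

There is one attempt and no reset: what is moved stays moved. The work goes in short steps, Python scripts to look and compute and a tool call to move; the robot and the scene stay as the last step left them, time stands still between calls to the robot, and variables do not carry over. Pictures are saved under pics/ and viewed, at most 10 in all, crops included, and the job is handed in when it is done.

Besides the shell and the picture viewer there is one more tool, called after "Emit:" by a JSON object that holds its "name" and its "arguments". arm_command: Moves the arm, as the interface text tells. Its arguments: {"type":"object","properties":{"steps":{"type":"array"},"grip_force":{"type":"number"}},"required":["steps"]}

```bash
mkdir -p pics
cat > h.py <<'E'
import numpy as np, cv2, pickle
from station import observe, capture, hand_in
def cap(n,f):
    c=capture(n); cv2.imwrite(f'pics/{f}.png',c['frame'][:,:,::-1]); pickle.dump(c,open(f'pics/{f}.pkl','wb')); return c
def load(f): return pickle.load(open(f'pics/{f}.pkl','rb'))
def K(c):
    f=c['frame'].shape[0]/2/np.tan(np.radians(c['fov_y'])/2); return np.array([[f,0,c['cx']],[0,f,c['cy']],[0,0,1.]])
def ray(c,u,v):
    p=cv2.undistortPoints(np.array([[[u,v]]],float),K(c),np.array(c['D'],float))[0,0]
    return np.array(c['position']),np.array(c['rotation'])@np.array([p[0],-p[1],-1.])
def onz(c,u,v,z):
    o,d=ray(c,u,v); return o+d*(z-o[2])/d[2]
def proj(c,P):
    q=(np.array(P,float).reshape(-1,3)-c['position'])@np.array(c['rotation'])*[1,-1,-1]
    return cv2.projectPoints(q,np.zeros(3),np.zeros(3),K(c),np.array(c['D'],float))[0][:,0]
def tri(c1,p1,c2,p2):
    o1,d1=ray(c1,*p1);o2,d2=ray(c2,*p2)
    s=np.linalg.lstsq(np.c_[d1,-d2],o2-o1,rcond=None)[0]
    a,b=o1+s[0]*d1,o2+s[1]*d2; return (a+b)/2,np.linalg.norm(a-b)
E
python3 - <<'E'
from h import *
a=cap('top','top0');b=cap('side','side0')
for c in(a,b):print(c['position'],np.round(c['rotation'],3).tolist(),c['fov_y'])
o=observe();print(o['eef_pos'],o['tool_rot'],o['width'])
cv2.imwrite('pics/both.png',cv2.resize(np.vstack([a['frame'],b['frame']])[:,:,::-1],(400,600)))
E
```

```text
[0.31973733 0.02615351 1.27135002] [-0.073, 0.066, 0.711, -0.697] 55.98591673723839
[ 0.60714551 -0.95863719  0.88603089] [0.439, 0.011, 0.025, 0.898] 55.82632472175596
[0.14538917 0.50409049 0.23060266] [ 1.39934249e-01  9.90160527e-01 -7.24981217e-04 -1.09080761e-04] 0.08537894232978231
```

View pics/top0.png

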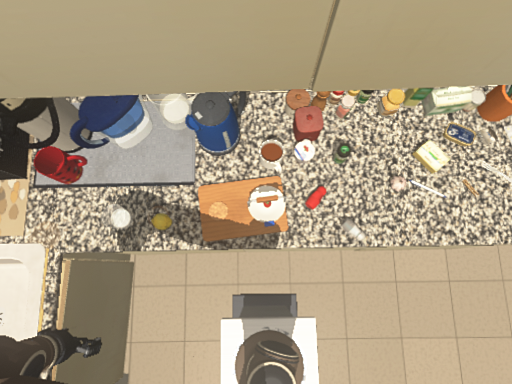

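View pics/side0.png

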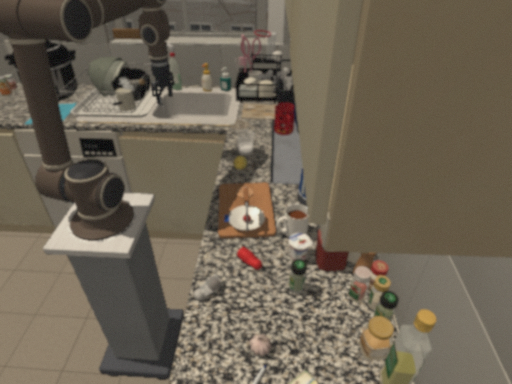

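Top view: the board is around (243,209), with the coaster at (219,210) on its left and the dish at (267,205) on its right. Three things have the shaker shape: the red one at (316,197), the grey/clear one at (352,230) and the green-capped one standing at (342,152). The grey one lies at about (208,289) in the side view. It fits the clear waist and grey cap, so I'll confirm it in a crop.

Run:
```python
from h import *
a=load('top0')['frame'];b=load('side0')['frame']
A=cv2.resize(a[135:255,300:400],(480,576),interpolation=3)
B=cv2.resize(b[265:315,180:240],None,fx=5,fy=5,interpolation=3)
B=np.vstack([B,np.zeros((576-250,300,3),np.uint8)])
cv2.imwrite('pics/crop.png',np.hstack([A,B])[:,:,::-1])
c=load('top0')
for n,p,z in [('sh',(352,230),.022),('coaster',(219,210),.02),('grip',(267,201),.132)]:print(n,onz(c,*p,z))
```

```text
Traceback (most recent call last):
  File "h.py", line 12, in onz
    o,d=ray(c,u,v); return o+d*(z-o[2])/d[2]
        ~~~^^^^^^^
  File "h.py", line 10, in ray
    return np.array(c['position']),np.array(c['rotation'])@np.array([p[0],-p[1],-1.])
                                   ~~~~~~~~~~~~~~~~~~~~~~~^~~~~~~~~~~~~~~~~~~~~~~~~~~
ValueError: matmul: Input operand 1 has a mismatch in its core dimension 0, with gufunc signature (n?,k),(k,m?)->(n?,m?) (size 3 is different from 4)
```

View pics/crop.png

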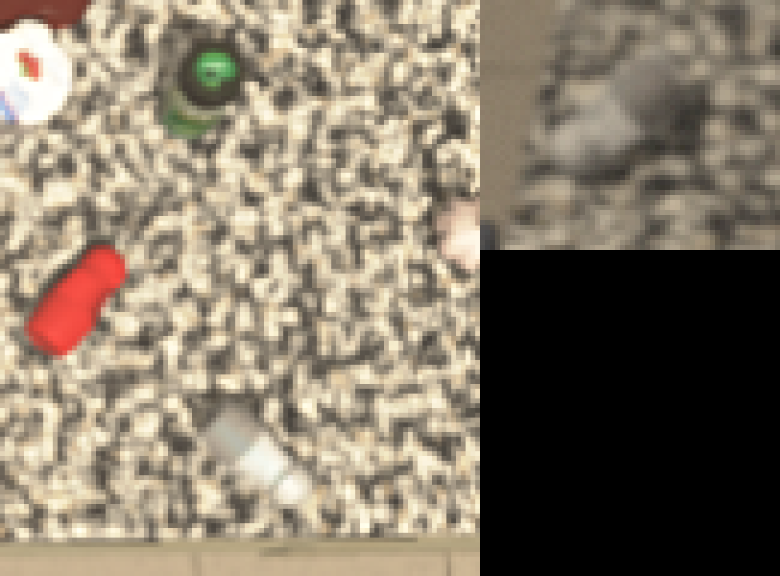

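The crop shows a grey, partly clear shaker. Its wide foot is at about (344,222) and its narrow cap at about (364,238), so the cap points to the robot's right and towards it. The red and green ones are look-alikes. I still need to fix the quaternion handling.

```bash
sed -i "s/^import numpy.*/&\nfrom scipy.spatial.transform import Rotation as R\ndef Rm(c):\n    r=np.array(c['rotation'],float); return R.from_quat(r).as_matrix() if r.size==4 else r/; s/np.array(c\['rotation'\])/Rm(c)/" h.py
sed -i 's/R.from_quat(r).as_matrix() if r.size==4 else r/R.from_quat(r).as_matrix() if r.size==4 else r/' h.py
python3 - <<'E'
from h import *
c=load('top0');s=load('side0')
for n,p,z in [('foot',(344,221.5),.022),('cap',(364,238.5),.02),('mid',(352,230),.022)]:print(n,onz(c,*p,z))
f=cv2.cvtColor(c['frame'],cv2.COLOR_RGB2HSV).astype(int)
def blob(m,box):
    x0,y0,x1,y1=box;mm=np.zeros(m.shape,np.uint8);mm[y0:y1,x0:x1]=m[y0:y1,x0:x1]
    n,l,st,ce=cv2.connectedComponentsWithStats(mm);i=1+st[1:,4].argmax();return l==i,ce[i],st[i]
H,S,V=f[...,0],f[...,1],f[...,2]
_,w,st=blob((S<60)&(V>170),(240,175,300,235));print('dish',w,st)
_,r,st=blob(((H<8)|(H>172))&(S>150),(240,175,300,235));print('tomato',r,st)
_,bl,st=blob((H>100)&(H<130)&(S>80),(240,175,300,240));print('lip',bl,st,onz(c,*bl,.037))
m,bd,st=blob((H>5)&(H<25)&(S>70),(190,170,300,250));print('board',bd,st)
q=cv2.minAreaRect(np.argwhere(m)[:,::-1].astype(np.float32));print(q)
for k in cv2.boxPoints(q):print(onz(c,*k,.017))
print('coaster',onz(c,219,210,.02),'tomato',onz(c,*r,.036))
E
```

```text
foot [ 0.4645262  -0.27401784  0.022     ]
cap [ 0.40503448 -0.33866275  0.02      ]
mid [ 0.43467541 -0.29939165  0.022     ]
dish [270.62360595 204.82063197] [ 248  186   52   40 1076]
tomato [266.95238095 204.14285714] [264 202   7   5  21]
lip [269.11111111 223.02777778] [265 221   9   5  36] [ 0.4624818  -0.01457612  0.037     ]
board [234.75531078 209.76553895] [ 197  176   92   67 3813]
((243.45388793945312, 209.13076782226562), (59.908775329589844, 90.42131042480469), 82.87498474121094)
[0.60593039 0.24548156 0.017     ]
[ 0.64029619 -0.07530586  0.017     ]
[ 0.4277949  -0.09352155  0.017     ]
[0.3953048  0.21693482 0.017     ]
coaster [0.51372675 0.15914066 0.02      ] tomato [ 0.52839111 -0.00889183  0.036     ]
```

Emit:
{"name": "arm_command", "arguments": {"steps": [[1,-21,-29,0,0.085],[1,-42,-58,0,0.17],[1,-63,-87,0,0.255],[1,-84,-117,0,0.34],[1,-105,-146,0,0.425],[1,-126,-175,0,0.51],[1,-147,-204,0,0.595],[1,-168,-233,0,0.68]]}}

```text
t: 0.77
eef_pos: [0.2422, 0.2323, 0.231]
tool_rot: [0.464, 0.886, -0.0, 0.0]
ft_force: [1.0, 0.2, -0.0]
width: 0.0853
grip_force: 0.0
```

Emit:
{"name": "arm_command", "arguments": {"steps": [[1,-35,-9,0,0.085],[1,-69,-19,0,0.17],[1,-104,-28,0,0.255],[1,-138,-37,0,0.34],[1,-173,-47,0,0.425],[1,-208,-56,0,0.51],[1,-242,-66,0,0.595],[1,-277,-75,0,0.68]]}}

```text
t: 1.43
eef_pos: [0.3393, -0.0379, 0.2313]
tool_rot: [0.733, 0.68, 0.0, 0.0]
ft_force: [1.3, 1.5, -0.6]
width: 0.0853
grip_force: 0.0
```

Emit:
{"name": "arm_command", "arguments": {"steps": [[1,-33,14,0,0.085],[1,-66,29,0,0.17],[1,-99,43,0,0.255],[1,-131,58,0,0.34],[1,-164,72,0,0.425],[1,-197,87,0,0.51],[1,-230,101,0,0.595],[1,-263,116,0,0.68]]}}

```text
t: 2.1
eef_pos: [0.4368, -0.3083, 0.2308]
tool_rot: [0.918, 0.397, -0.0, -0.0]
ft_force: [0.4, 0.8, -0.0]
width: 0.0856
grip_force: 0.0
```

Run:
```python
from h import *
c=cap('wrist','w1');o=observe();print(o['t'],o['eef_pos'],o['joints'],R.from_quat(o['tool_rot']).as_matrix().round(3).tolist())
print(c['position'],proj(c,[[.4645,-.274,.022],[.405,-.3387,.02]]))
```

```text
2.15 [ 0.43897744 -0.31336295  0.22916778] [-0.61872264  0.15255561 -0.01318625  1.40439523 -0.00225709  1.71329301] [[0.69, 0.724, -0.001], [0.724, -0.69, -0.002], [-0.002, 0.001, -1.0]]
[ 0.49334101 -0.24774638  0.37271153] [[254.70543918 133.86998376]
 [255.60097    198.14638439]]
```

View pics/w1.png

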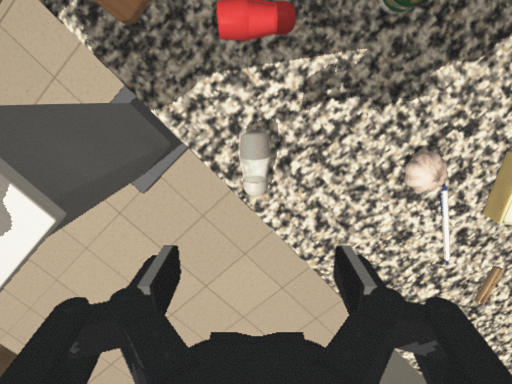

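The wrist view shows the shaker with its wide end at (255,122) and narrow end at (255,197), aligned with the tool's x axis. Now I'll enlarge it to be sure which end is the cap.

Run:
```python
from h import *
c=load('w1')
cv2.imwrite('pics/w1c.png',cv2.resize(c['frame'][105:215,210:300],None,fx=5,fy=5,interpolation=cv2.INTER_CUBIC)[:,:,::-1])
for p in [(255,122),(255,160),(255,178),(255,197),(240,150),(271,150)]:print(p,onz(c,*p,.022))
```

```text
(255, 122) [ 0.47491197 -0.26352852  0.022     ]
(255, 160) [ 0.44150848 -0.29887813  0.022     ]
(255, 178) [ 0.4246529  -0.31671413  0.022     ]
(255, 197) [ 0.40604869 -0.33639934  0.022     ]
(240, 150) [ 0.43637233 -0.27591173  0.022     ]
(271, 150) [ 0.46572634 -0.30353744  0.022     ]
```

View pics/w1c.png

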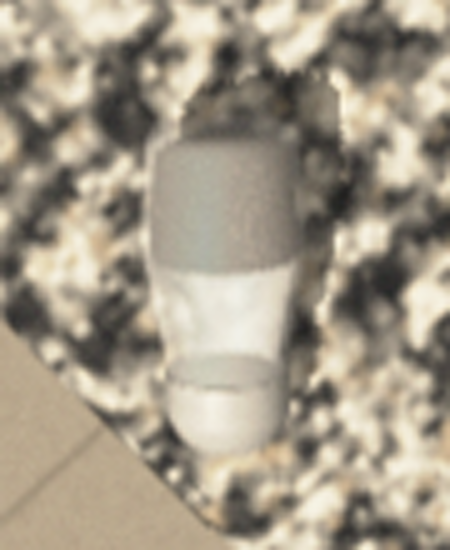

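Foot end is at px (255,132.4) and cap end at (255,195.5). The narrow end points toward the robot, which matches the description. I'll grasp about 72 mm from the foot so that the shaker hangs foot-down.

```bash
cat >> h.py <<'E'
def todo(P,o=None):
    o=o or observe(); M=R.from_quat(o['tool_rot']).as_matrix()
    return (M.T@(np.array(P)-o['eef_pos'])*1000).round(1), o
E
python3 - <<'E'
from h import *
c=load('w1')
F=onz(c,255,132.4,.03);C=onz(c,255,195.5,.022);L=np.linalg.norm((C-F)[:2]);d=(C-F)[:2]/L
print(F,C,L,np.degrees(np.arctan2(d[1],d[0])))
P=np.r_[C[:2]-d*.018,.001]
t,o=todo(P);M=R.from_quat(o['tool_rot']).as_matrix();print(P,t,o['eef_pos'],np.degrees(np.arctan2(M[1,1],M[0,1])))
E
```

```text
[ 0.46666598 -0.27234022  0.03      ] [ 0.40754957 -0.33481129  0.022     ] 0.08600804695429108 -133.419580455872
[ 0.41992162 -0.32173717  0.001     ] [-18.7  -8.2 228.2] [ 0.43897744 -0.31336295  0.22916778] -43.61463762621604
```

Emit:
{"name": "arm_command", "arguments": {"steps": [[1,-9,-4,40,0],[1,-19,-8,80,0],[1,-19,-8,120,0],[1,-19,-8,155,0],[1,-19,-8,185,0],[1,-19,-8,205,0],[1,-19,-8,205,0],[1,-19,-8,205,0]]}}

```text
t: 2.82
eef_pos: [0.4171, -0.3141, 0.0255]
tool_rot: [0.917, 0.399, -0.001, -0.001]
ft_force: [0.1, 0.9, 1.1]
width: 0.0853
grip_force: 0.0
```

Run:
```python
from h import *
t,o=todo([.4199,-.3217,.001]);print(t,o['eef_pos'],o['ft_force'],o['t'])
```

```text
[-3.7  7.3 24.5] [ 0.41712087 -0.31409629  0.02547732] [0.10614786 0.8504762  1.10082223] 2.8167
```

Emit:
{"name": "arm_command", "arguments": {"steps": [[1,-4,7,0,0],[1,-4,7,12,0],[1,-4,7,24,0],[1,-4,7,24,0],[0.6,-4,7,24,0],[0.45,-4,7,24,0],[0.3,-4,7,24,0],[0.3,-4,7,24,0]], "grip_force": 20}}

```text
t: 3.48
eef_pos: [0.4211, -0.3231, 0.0034]
tool_rot: [0.917, 0.399, 0.0, 0.001]
ft_force: [-0.9, 0.2, 1.0]
width: 0.0391
grip_force: 0.0
```

Emit:
{"name": "arm_command", "arguments": {"steps": [[0.3,0,0,0,0],[0.3,0,0,0,0],[0.3,0,0,0,0],[0.3,0,0,0,0]]}}

```text
t: 3.82
eef_pos: [0.4209, -0.323, 0.0032]
tool_rot: [0.917, 0.399, 0.0, 0.001]
ft_force: [0.3, 0.3, 6.0]
width: 0.0326
grip_force: 20.9
```

Emit:
{"name": "arm_command", "arguments": {"steps": [[0.2,0,0,-10,0],[0.2,0,0,-25,0],[0.2,0,0,-45,0],[0.2,0,0,-65,0],[0.2,0,0,-90,0],[0.2,0,0,-110,0],[0.2,0,0,-120,0],[0.2,0,0,-120,0]]}}

```text
t: 4.48
eef_pos: [0.4215, -0.3234, 0.1249]
tool_rot: [0.917, 0.399, 0.001, 0.002]
ft_force: [-0.4, -0.7, -1.2]
width: 0.0329
grip_force: 20.4
```

Run:
```python
from h import *
o=observe();print(o['eef_pos'],o['width'],o['grip_force'])
w=cap('wrist','w2')['frame'];s=cap('side','s2');u,v=proj(s,o['eef_pos'])[0].astype(int);print(u,v)
s=s['frame'];A=cv2.resize(s[v-40:v+50,u-45:u+45],(384,384),interpolation=3)
cv2.imwrite('pics/w2s.png',np.hstack([w[:,128:],A])[:,:,::-1])
```

```text
[ 0.42153914 -0.32344253  0.12491259] 0.03288521634100266 20.374355341282353
196 269
```

View pics/w2s.png

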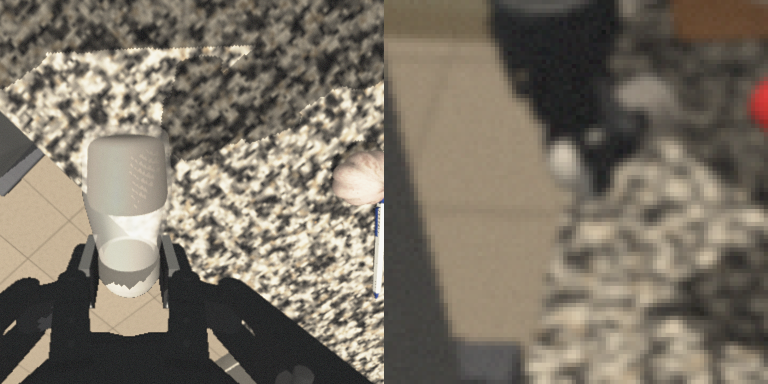

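The shaker is gripped at 33 mm but still horizontal: the foot is at (125,140) in the left half and it did not pivot. I'll set it back and regrasp nearer the cap end, where gravity has more leverage and less pad is in contact.

Emit:
{"name": "arm_command", "arguments": {"steps": [[0.2,0,0,40,0],[0.2,0,0,80,0],[0.2,0,0,110,0],[0.2,0,0,120,0],[0.2,0,0,121,0],[0.55,0,0,121,0],[0.6,0,0,121,0],[0.6,-14,0,121,0]]}}

```text
t: 5.25
eef_pos: [0.4116, -0.3318, 0.0009]
tool_rot: [0.917, 0.4, 0.0, -0.0]
ft_force: [0.1, 0.5, 0.0]
width: 0.0513
grip_force: 0.0
```

Emit:
{"name": "arm_command", "arguments": {"steps": [[0.6,0,0,0,0],[0.3,0,0,0,0],[0.2,0,0,0,0],[0.2,0,0,0,0],[0.2,0,0,0,0],[0.2,0,0,0,0]], "grip_force": 20}}

```text
t: 5.75
eef_pos: [0.411, -0.3327, 0.0013]
tool_rot: [0.917, 0.399, -0.0, 0.0]
ft_force: [-0.9, -0.7, 0.3]
width: 0.0323
grip_force: 19.8
```

Emit:
{"name": "arm_command", "arguments": {"steps": [[0.2,0,0,-41,0],[0.2,0,0,-82,0],[0.2,0,0,-110,0],[0.2,0,0,-130,0],[0.2,0,0,-140,0],[0.2,0,0,-145,0],[0.2,0,0,-145,0],[0.2,0,0,-145,0]]}}

```text
t: 6.42
eef_pos: [0.4105, -0.3324, 0.1448]
tool_rot: [0.917, 0.399, -0.0, -0.001]
ft_force: [0.3, 0.3, -2.7]
width: 0.0321
grip_force: 20.1
```

Run:
```python
from h import *
o=observe();print(o['eef_pos'],o['width'],o['grip_force'],o['ft_force'])
w=cap('wrist','w3')['frame'];s=cap('side','s3');u,v=proj(s,o['eef_pos'])[0].astype(int);print(u,v)
s=s['frame'];A=cv2.resize(s[v-40:v+50,u-45:u+45],(384,384),interpolation=3)
cv2.imwrite('pics/w3s.png',np.hstack([w[:,128:],A])[:,:,::-1])
```

```text
[ 0.41048305 -0.33242066  0.14483811] 0.03213248920047455 20.07968351827003 [ 0.3004998   0.30455264 -2.67444101]
191 267
```

View pics/w3s.png

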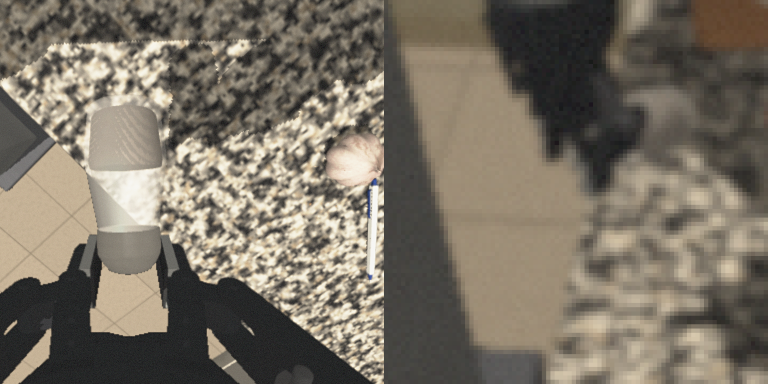

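The narrow end shows plainly as a grey cap, held at (128,250). The foot at (125,105) now looks smaller, so it has tilted a little. I'll estimate the tilt.

```bash
cat >> h.py <<'E'
def tilt(f,top,l,r,row,gd):
    """angle (deg) below horizontal of grip->foot-silhouette line, from width 43mm at row"""
    c=load(f);o,d1=ray(c,l,row);_,d2=ray(c,r,row)
    z=.043/np.linalg.norm(d1-d2);o,d=ray(c,(l+r)/2,top);F=o+d*z
    return F
E
python3 - <<'E'
from h import *
for f,top,l,r,row,e in [('w2',138,216,295,165,[.4215,-.3234,.1249]),('w3',105,217,287,135,[.4105,-.3324,.1448])]:
    F=tilt(f,top,l,r,row,0);g=np.array(e)+[0,0,.023];d=F-g
    print(K(load(f))[0,0],F,np.hypot(d[0],d[1]),d[2])
E
```

```text
270.4766618346953 [ 0.46440628 -0.27575931  0.1179486 ] 0.06411383891744267 -0.02995139797672175
270.4766618346953 [ 0.46318777 -0.27075234  0.11239052] 0.08109522519753233 -0.05540948357539355
```

It is pivoting partway (about 30°). I'll encourage it with fast upward starts and gentle stops.

Emit:
{"name": "arm_command", "arguments": {"steps": [[0.2,0,0,-41,0],[0.2,0,0,-70,0],[0.2,0,0,-80,0],[0.2,0,0,-70,0],[0.2,0,0,-50,0],[0.2,0,0,-30,0],[0.2,0,0,-15,0],[0.2,0,0,-5,0]]}}

```text
t: 7.18
eef_pos: [0.4095, -0.3318, 0.1472]
tool_rot: [0.917, 0.399, -0.001, -0.002]
ft_force: [-0.0, 0.7, -1.0]
width: 0.032
grip_force: 20.3
```

Emit:
{"name": "arm_command", "arguments": {"steps": [[0.2,0,0,-41,0],[0.2,0,0,-70,0],[0.2,0,0,-80,0],[0.2,0,0,-70,0],[0.2,0,0,-50,0],[0.2,0,0,-30,0],[0.2,0,0,-15,0],[0.2,0,0,-5,0]]}}

```text
t: 7.85
eef_pos: [0.4098, -0.332, 0.1526]
tool_rot: [0.917, 0.399, -0.001, -0.002]
ft_force: [0.3, 0.3, -1.8]
width: 0.0324
grip_force: 20.3
```

Run:
```python
from h import *
o=observe();print(o['eef_pos'],o['width'])
a=load('w3')['frame'];b=cap('wrist','w4')['frame']
g=cv2.cvtColor(b,cv2.COLOR_RGB2HSV)
cv2.imwrite('pics/w4s.png',np.hstack([b[:,128:384],b[60:290,190:320].repeat(2,0).repeat(2,1)[:384]])[:,:,::-1])
```

```text
[ 0.40979429 -0.33199478  0.1526377 ] 0.03242248890421495
```

View pics/w4s.png

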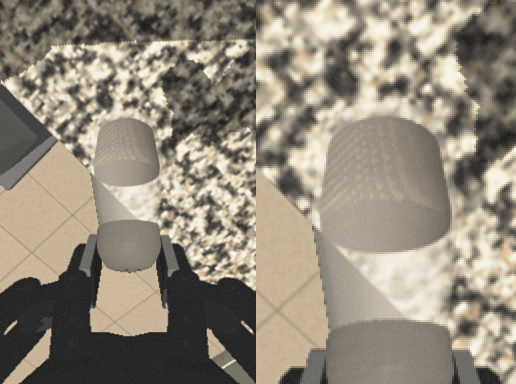

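The shaker is tilting further: its foot now spans x 95–159 with the far edge at row 118. I'll do more strokes and then measure the foot edge numerically.

Emit:
{"name": "arm_command", "arguments": {"steps": [[0.2,0,0,-41,0],[0.2,0,0,-83,0],[0.2,0,0,-100,0],[0.2,0,0,-90,0],[0.2,0,0,-65,0],[0.2,0,0,-40,0],[0.2,0,0,-15,0],[0.2,0,0,0,0]]}}

```text
t: 8.57
eef_pos: [0.41, -0.3322, 0.1531]
tool_rot: [0.917, 0.399, -0.001, -0.001]
ft_force: [-1.3, 0.3, -1.9]
width: 0.0323
grip_force: 20.5
```

Emit:
{"name": "arm_command", "arguments": {"steps": [[0.2,0,0,-41,0],[0.2,0,0,-83,0],[0.2,0,0,-100,0],[0.2,0,0,-90,0],[0.2,0,0,-65,0],[0.2,0,0,-40,0],[0.2,0,0,-15,0],[0.2,0,0,0,0]]}}

```text
t: 9.23
eef_pos: [0.4099, -0.3321, 0.1528]
tool_rot: [0.917, 0.399, -0.001, -0.001]
ft_force: [0.2, -0.3, -0.9]
width: 0.0321
grip_force: 20.6
```

Emit:
{"name": "arm_command", "arguments": {"steps": [[0.2,0,0,-41,0],[0.2,0,0,-83,0],[0.2,0,0,-100,0],[0.2,0,0,-90,0],[0.2,0,0,-65,0],[0.2,0,0,-40,0],[0.2,0,0,-15,0],[0.2,0,0,0,0]]}}

```text
t: 9.9
eef_pos: [0.4098, -0.3319, 0.1524]
tool_rot: [0.917, 0.399, -0.001, -0.002]
ft_force: [-0.7, -0.1, -1.2]
width: 0.0322
grip_force: 20.9
```

```bash
cat >> h.py <<'E'
def footrow(f):
    g=cv2.cvtColor(load(f)['frame'],cv2.COLOR_RGB2GRAY).astype(float)[:,236:272]
    s=cv2.blur((g-cv2.blur(g,(7,7)))**2,(9,5))[:,8:28].mean(1)**.5
    return s
def table(f,e):
    c=load(f);M=R.from_quat(observe()['tool_rot']).as_matrix();x=M[:,0]*[1,1,0];y=M[:,1]
    g=np.array(e)+[0,0,.023]
    for th in range(20,91,10):
        t=np.radians(th);a=np.cos(t)*x-[0,0,np.sin(t)];n=np.sin(t)*x+[0,0,np.cos(t)]
        p=np.linspace(0,2*np.pi,36)[:,None];q=proj(c,g+.084*a+.0215*(np.cos(p)*n+np.sin(p)*y))
        print(th,q[:,1].min().round(),q[:,1].max().round(),np.ptp(q[:,0]).round())
E
python3 - <<'E'
from h import *
cap('wrist','w5');o=observe();print(o['t'],o['eef_pos'],o['width'])
for f in('w3','w4','w5'):print(f,footrow(f)[60:270:6].round().astype(int).tolist())
table('w4',[.4098,-.332,.1526])
E
```

```text
9.95 [ 0.40886033 -0.33124491  0.15013215] 0.03211949356317218
w3 [21, 21, 22, 14, 22, 20, 11, 13, 8, 4, 5, 5, 5, 5, 6, 6, 6, 4, 13, 10, 3, 2, 2, 4, 4, 4, 4, 4, 10, 13, 2, 2, 2, 2, 2]
w4 [20, 21, 23, 15, 24, 21, 19, 24, 21, 12, 13, 3, 3, 4, 4, 4, 6, 3, 2, 1, 2, 18, 6, 7, 6, 7, 9, 11, 2, 2, 2, 2, 2, 2, 2]
w5 [21, 22, 23, 16, 24, 21, 19, 24, 24, 19, 20, 14, 4, 3, 3, 3, 4, 4, 1, 2, 2, 2, 12, 13, 8, 9, 13, 2, 2, 2, 2, 2, 2, 2, 9]
20 94.0 121.0 83.0
30 101.0 135.0 75.0
40 111.0 150.0 69.0
50 123.0 166.0 64.0
60 137.0 182.0 60.0
70 152.0 199.0 57.0
80 168.0 216.0 54.0
90 184.0 233.0 53.0
```

Table: w4 matches about 45°, and w5 (row about 130) about 54°. I'll give it a few more strokes.

Emit:
{"name": "arm_command", "arguments": {"steps": [[0.2,0,0,-41,0],[0.2,0,0,-83,0],[0.2,0,0,-100,0],[0.2,0,0,-90,0],[0.2,0,0,-65,0],[0.2,0,0,-40,0],[0.2,0,0,-15,0],[0.2,0,0,0,0]]}}

```text
t: 10.62
eef_pos: [0.4099, -0.3321, 0.1531]
tool_rot: [0.917, 0.399, -0.001, -0.001]
ft_force: [-0.1, 0.9, -1.9]
width: 0.0323
grip_force: 20.9
```

Emit:
{"name": "arm_command", "arguments": {"steps": [[0.2,0,0,-41,0],[0.2,0,0,-83,0],[0.2,0,0,-100,0],[0.2,0,0,-90,0],[0.2,0,0,-65,0],[0.2,0,0,-40,0],[0.2,0,0,-15,0],[0.2,0,0,0,0]]}}

```text
t: 11.28
eef_pos: [0.4098, -0.332, 0.1528]
tool_rot: [0.917, 0.399, -0.001, -0.002]
ft_force: [0.3, -0.1, -2.0]
width: 0.0318
grip_force: 21.0
```

Emit:
{"name": "arm_command", "arguments": {"steps": [[0.2,0,0,-41,0],[0.2,0,0,-83,0],[0.2,0,0,-100,0],[0.2,0,0,-90,0],[0.2,0,0,-65,0],[0.2,0,0,-40,0],[0.2,0,0,-15,0],[0.2,0,0,0,0]]}}

```text
t: 11.95
eef_pos: [0.4097, -0.3319, 0.1524]
tool_rot: [0.917, 0.399, -0.001, -0.002]
ft_force: [-0.3, 0.8, -2.3]
width: 0.032
grip_force: 21.1
```

Run:
```python
from h import *
cap('wrist','w6');o=observe();print(o['t'],o['eef_pos'],o['width'])
for f in('w6',):print(f,footrow(f)[110:180:3].round().astype(int).tolist())
```

```text
12.0 [ 0.40880313 -0.33118024  0.1501087 ] 0.03219560057408379
w6 [23, 19, 20, 22, 18, 15, 14, 14, 8, 3, 3, 3, 3, 2, 3, 4, 4, 4, 3, 2, 2, 2, 2, 2]
```

Now at about 58° (row 135). I'll touch the foot down on the bare worktop and roll it upright by moving the grip over the foot.

Emit:
{"name": "arm_command", "arguments": {"steps": [[0.2,0,0,40,0],[0.2,0,0,70,0],[0.2,0,0,84,0],[0.2,0,0,90,0],[0.2,0,0,93,0],[0.2,0,0,93,0]]}}

```text
t: 12.5
eef_pos: [0.4111, -0.333, 0.0635]
tool_rot: [0.917, 0.399, 0.0, 0.0]
ft_force: [0.5, -0.1, -0.8]
width: 0.0323
grip_force: 21.0
```

Emit:
{"name": "arm_command", "arguments": {"steps": [[0.2,0,0,3,0],[0.2,0,0,6,0],[0.2,0,0,6,0]]}}

```text
t: 12.75
eef_pos: [0.4112, -0.3332, 0.0577]
tool_rot: [0.917, 0.399, 0.0, 0.0]
ft_force: [-0.5, -0.4, -0.9]
width: 0.0324
grip_force: 21.0
```

Emit:
{"name": "arm_command", "arguments": {"steps": [[0.2,0,0,2,0],[0.2,0,0,4,0],[0.2,0,0,4,0]]}}

```text
t: 13.0
eef_pos: [0.411, -0.3336, 0.0538]
tool_rot: [0.917, 0.399, -0.0, 0.001]
ft_force: [-2.1, -0.3, 3.4]
width: 0.0325
grip_force: 21.4
```

Emit:
{"name": "arm_command", "arguments": {"steps": [[0.2,6,0,0,0],[0.2,12,0,-1,0],[0.2,18,0,-2,0],[0.2,24,0,-3,0],[0.2,30,0,-4,0],[0.2,36,0,-4,0],[0.2,42,0,-3,0],[0.2,48,0,-2,0]]}}

```text
t: 13.67
eef_pos: [0.4456, -0.2987, 0.0587]
tool_rot: [0.917, 0.399, 0.002, 0.002]
ft_force: [-7.8, -0.7, 28.5]
width: 0.0321
grip_force: 29.3
```

Run:
```python
from h import *
cap('wrist','w7');o=observe();print(o['t'],o['eef_pos'],o['width'],o['ft_force'])
print(footrow('w7')[110:250:3].round().astype(int).tolist());table('w7',o['eef_pos'])
```

```text
13.7167 [ 0.44578305 -0.29840502  0.05868967] 0.032143850802348745 [-4.96559067 -1.14243425 17.96178836]
[22, 19, 19, 18, 15, 16, 22, 25, 16, 12, 13, 16, 14, 13, 13, 17, 21, 20, 21, 15, 17, 19, 14, 8, 4, 2, 2, 2, 1, 2, 2, 2, 2, 2, 2, 2, 2, 2, 2, 2, 2, 2, 2, 2, 3, 10, 21]
20 93.0 121.0 83.0
30 100.0 135.0 75.0
40 110.0 150.0 69.0
50 123.0 165.0 64.0
60 137.0 182.0 60.0
70 152.0 198.0 57.0
80 167.0 215.0 55.0
90 184.0 233.0 53.0
```

The foot edge is now at row ~180, which fits upright (≈88°). I'll firm up the grip, lift, and carry it high over to the coaster.

Emit:
{"name": "arm_command", "arguments": {"steps": [[0.2,0,0,0,0],[0.2,0,0,-5,0],[0.2,0,0,-20,0],[0.2,0,0,-50,0],[0.2,0,0,-85,0],[0.2,0,0,-125,0],[0.2,0,0,-160,0],[0.2,0,0,-190,0]], "grip_force": 50}}

```text
t: 14.38
eef_pos: [0.4437, -0.2975, 0.2479]
tool_rot: [0.917, 0.399, 0.001, 0.0]
ft_force: [1.1, -0.5, -1.4]
width: 0.0316
grip_force: 49.6
```

Emit:
{"name": "arm_command", "arguments": {"steps": [[0.2,10,-7,0,0],[0.2,30,-21,0,0],[0.2,55,-39,0,0],[0.2,80,-57,0,0],[0.2,107,-77,0,0],[0.2,134,-96,0,0],[0.2,161,-115,0,0],[0.2,188,-134,0,0]]}}

```text
t: 15.05
eef_pos: [0.4732, -0.0669, 0.2445]
tool_rot: [0.917, 0.399, -0.0, -0.001]
ft_force: [1.0, -0.2, -1.4]
width: 0.0314
grip_force: 49.7
```

Emit:
{"name": "arm_command", "arguments": {"steps": [[0.2,27,-19,0,0],[0.2,54,-38,0,0],[0.2,81,-57,0,0],[0.2,108,-77,0,0],[0.2,135,-96,0,0],[0.2,160,-114,0,0],[0.2,178,-127,0,0],[0.2,187,-134,0,0]]}}

```text
t: 15.72
eef_pos: [0.5027, 0.1621, 0.244]
tool_rot: [0.916, 0.4, -0.001, -0.001]
ft_force: [-0.2, -0.8, -1.2]
width: 0.0311
grip_force: 49.7
```

Run:
```python
from h import *
c=cap('wrist','w8');o=observe();print(o['t'],o['eef_pos'],o['width'],o['ft_force'],o['joints'])
t,_=todo([.511,.158,.08]);print(t)
print(proj(c,[[.511,.158,.02],[.526,-.011,.132]]))
cv2.imwrite('pics/w8.png',c['frame'][:,:,::-1])
```

```text
15.7667 [0.50282792 0.1626645  0.24404314] 0.0312753987053332 [ 0.33787843  0.4878184  -1.05020824] [ 3.12016976e-01  1.34209820e-01 -2.10737330e-03  1.43585713e+00
  1.53273198e-03  2.62951264e+00]
[  2.2   9.5 164. ]
[[263.90544408 162.96736481]
 [376.51521803 283.50007773]]
```

View pics/w8.png

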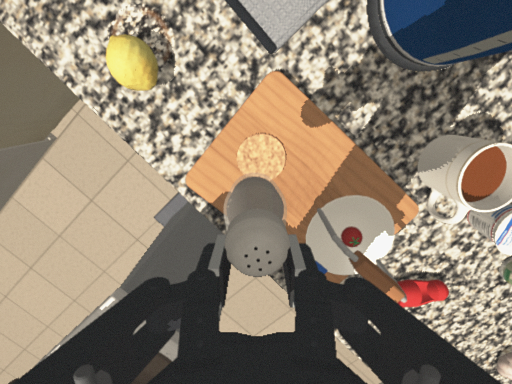

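The shaker is upright, with its perforated grey cap on top at (258,255) and foot edge at (252,177). The coaster centre is at (261,157), the dish at (350,235), the tomato at (352,237), the hand grip at about (380,277) and the blue lip at (320,267).

Run:
```python
from h import *
c=load('w8');o=observe();M=R.from_quat(o['tool_rot']).as_matrix()
hsv=cv2.cvtColor(c['frame'],cv2.COLOR_RGB2HSV)
C=onz(c,261,157,.02);print('coaster',C)
F=onz(c,253,177,.188);print('foot far edge in tool mm',M.T@(F-o['eef_pos'])*1000)
for n,a,z in[('bodyL',(225,205),.2),('bodyR',(284,205),.2)]:print(n,(M.T@(onz(c,*a,z)-o['eef_pos'])*1000).round(1))
print('grip',onz(c,380,277,.14),'tom',onz(c,352,237,.036),'lip',onz(c,320,267,.037))
for p in[(277,71),(187,184),(417,206)]:print('corner',onz(c,*p,.017))
print(todo([C[0],C[1],.08])[0])
```

```text
coaster [0.51368545 0.16684205 0.02      ]
foot far edge in tool mm [28.22643741 -3.05053066 56.03668315]
bodyL [ 10.2 -23.6  44.1]
bodyR [10.2 19.9 44. ]
grip [0.53464197 0.00083567 0.14      ] tom [ 0.53345988 -0.00688995  0.036     ] lip [ 0.46791469 -0.01436457  0.037     ]
corner [0.60221161 0.23343458 0.017     ]
corner [0.40949081 0.20957555 0.017     ]
corner [ 0.63384643 -0.0443356   0.017     ]
[ 10.5   5.5 164. ]
```

Emit:
{"name": "arm_command", "arguments": {"steps": [[0.2,1,10,20,0],[0.2,1,10,55,0],[0.2,1,10,90,0],[0.2,1,10,120,0],[0.2,1,10,140,0],[0.2,1,10,152,0],[0.2,1,10,158,0],[0.2,1,10,158,0]]}}

```text
t: 16.43
eef_pos: [0.5099, 0.1523, 0.0856]
tool_rot: [0.917, 0.399, -0.002, -0.0]
ft_force: [-0.3, 0.4, -1.4]
width: 0.0315
grip_force: 49.7
```

Run:
```python
from h import *
c=cap('wrist','w9');o=observe();print(o['t'],o['eef_pos'],o['ft_force'],todo([.513,.163,.08])[0])
```

```text
16.4833 [0.51073469 0.15264046 0.08701502] [ 0.10354938  0.35423904 -1.75809383] [ 9.1 -5.4  7. ]
```

Emit:
{"name": "arm_command", "arguments": {"steps": [[0.2,0,0,3,0],[0.2,0,0,5,0],[0.2,0,0,6,0],[0.2,0,0,7,0],[0.2,0,0,7,0]]}}

```text
t: 16.9
eef_pos: [0.5113, 0.1533, 0.0805]
tool_rot: [0.917, 0.399, 0.0, 0.0]
ft_force: [-0.7, -0.1, -2.2]
width: 0.0313
grip_force: 49.7
```

Emit:
{"name": "arm_command", "arguments": {"steps": [[0.2,0,0,2,0],[0.2,0,0,3,0],[0.2,0,0,3,0]]}}

```text
t: 17.15
eef_pos: [0.5118, 0.1536, 0.0788]
tool_rot: [0.917, 0.399, 0.001, -0.0]
ft_force: [-2.5, 0.1, 7.9]
width: 0.0313
grip_force: 50.8
```

Emit:
{"name": "arm_command", "arguments": {"steps": [[0.42,0,0,-1,0],[0.46,0,0,-1,0],[0.5,0,0,-1,0],[0.6,0,0,-1,0],[0.7,0,0,-1,0],[0.7,0,0,-20,0],[0.7,0,0,-50,0],[0.7,0,0,-90,0]], "grip_force": 20}}

```text
t: 17.82
eef_pos: [0.5093, 0.1527, 0.1655]
tool_rot: [0.917, 0.399, -0.003, -0.0]
ft_force: [1.1, -0.0, 0.2]
width: 0.0597
grip_force: 0.0
```

Emit:
{"name": "arm_command", "arguments": {"steps": [[0.7,-10,0,-40,0],[0.7,-30,0,-80,0],[0.7,-60,0,-100,0],[0.7,-80,0,-100,0],[0.7,-80,0,-100,0]]}}

```text
t: 18.23
eef_pos: [0.4554, 0.093, 0.2699]
tool_rot: [0.917, 0.398, 0.002, 0.001]
ft_force: [1.2, 0.6, -0.3]
width: 0.0597
grip_force: 0.0
```

Run:
```python
from h import *
c=cap('wrist','w10');t=cap('top','top10');o=observe();print(o['t'],o['eef_pos'],o['ft_force'],o['joints'])
cv2.imwrite('pics/w10.png',np.hstack([c['frame'],cv2.resize(t['frame'][165:261,190:262],(288,384),interpolation=3)])[:,:,::-1])
```

```text
18.3333 [0.45661537 0.09445755 0.26754551] [ 0.29230672  0.18810825 -0.01904357] [ 2.03863327e-01  1.66369804e-02 -7.85893420e-02  1.47440556e+00
  1.95669964e-04  2.52564878e+00]
```

View pics/w10.png

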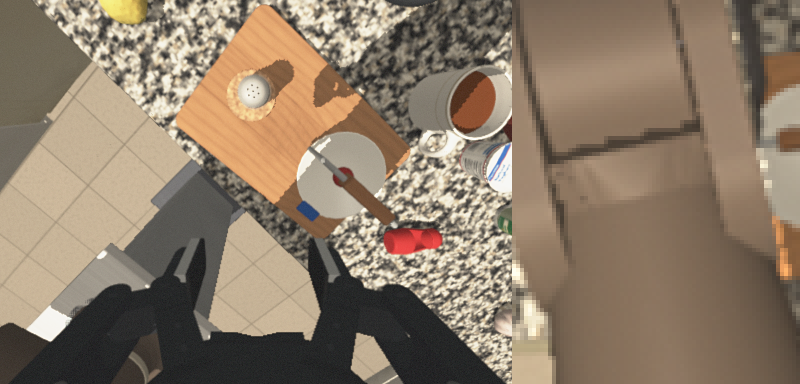

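The shaker stands on the coaster: the cap is at (254,92) over the cork at (250,95). The dish is at (341,176), the tomato at (343,177), the lip at (308,211) and the brown bar runs from about (350,183) to (393,222). Next I'll measure the grip and yaw.

Run:
```python
from h import *
c=load('w10');hsv=cv2.cvtColor(c['frame'],cv2.COLOR_RGB2HSV).astype(int)
H,S,V=hsv[...,0],hsv[...,1],hsv[...,2]
def comp(m,seed,box):
    x0,y0,x1,y1=box;q=np.zeros(m.shape,np.uint8);q[y0:y1,x0:x1]=m[y0:y1,x0:x1]
    n,l,st,ce=cv2.connectedComponentsWithStats(q,connectivity=4);i=1+((ce[1:]-seed)**2).sum(1).argmin() if seed is None else l[seed[1],seed[0]]
    return l==i,ce[i],st[i]
print(hsv[203,371],hsv[212,381],hsv[176,343],hsv[211,308],hsv[190,320],hsv[225,350])
a=hsv[203,371];m=(abs(H-a[0])<6)&(abs(S-a[1])<60)&(abs(V-a[2])<45)
mk,ce,st=comp(m,(371,203),(340,165,402,232));print('bar',ce,st)
r=cv2.minAreaRect(np.argwhere(mk)[:,::-1].astype(np.float32));print(r)
b=cv2.boxPoints(r);e=sorted([(np.linalg.norm(b[i]-b[i-1]),(b[i]+b[i-1])/2) for i in range(4)],key=lambda q:q[0])[:2]
E=[onz(c,*q[1],.139) for q in e];print(E,np.linalg.norm(E[0]-E[1]),'mid',(E[0]+E[1])/2)
lm,lc,ls=comp((H>100)&(H<130)&(S>90),(308,211),(285,190,330,235));print('lip',lc,onz(c,*lc,.037))
tm,tc,ts=comp(((H<8)|(H>172))&(S>150),(343,177),(320,155,365,200));print('tom',tc,ts,onz(c,*tc,.036))
for p in[(297,176),(386,176),(341,131),(341,219)]:print('rim',onz(c,*p,.039))
print('shaker cap',onz(c,254,92,.11),'coaster',onz(c,250,95,.02))
for p in[(266,5),(180,120),(408,155),(324,238)]:print('corner',onz(c,*p,.017))
```

```text
[ 13 126 109] [ 11 123 112] [ 21  21 122] [108 162 110] [ 20  36 178] [ 20  40 146]
bar [367.47272727 199.8459893 ] [340 173  56  53 935]
((366.782958984375, 199.0094451904297), (65.91386413574219, 15.295947074890137), 42.51044845581055)
[array([0.52696894, 0.03822555, 0.139     ]), array([ 0.53574594, -0.04023451,  0.139     ])] 0.07894945440677054 mid [ 0.53135744 -0.00100448  0.139     ]
lip [307.47031963 210.50684932] [ 0.46245602 -0.01069999  0.037     ]
tom [255.46610458 191.50677501] [     0      0    512    384 196531] [0.42588658 0.06414924 0.036     ]
rim [0.48573361 0.04134502 0.039     ]
rim [ 0.57966074 -0.04635336  0.039     ]
rim [0.57060522 0.04853925 0.039     ]
rim [ 0.49093092 -0.05531224  0.039     ]
shaker cap [0.51692635 0.16320252 0.11      ] coaster [0.51198424 0.1669171  0.02      ]
corner [0.60182849 0.23223624 0.017     ]
corner [0.41651514 0.21081595 0.017     ]
corner [ 0.62675255 -0.05403537  0.017     ]
corner [ 0.44865056 -0.07558438  0.017     ]
```

Bar centre, rim centre and lip agree on the grip at (0.532, −0.004) and a yaw of about 0.11 rad. Moving over it and turning.

Emit:
{"name": "arm_command", "arguments": {"steps": [[0.6,-3,15,5,-0.11],[0.6,-5,31,10,-0.22],[0.6,-8,46,15,-0.33],[0.6,-10,61,20,-0.44],[0.6,-13,76,25,-0.55],[0.6,-15,92,28,-0.66],[0.6,-18,107,30,-0.77],[0.6,-20,122,30,-0.862]]}}

```text
t: 19.0
eef_pos: [0.5328, -0.0032, 0.235]
tool_rot: [0.664, 0.748, -0.001, -0.001]
ft_force: [0.2, 0.2, 0.3]
width: 0.051
grip_force: 0.0
```

Emit:
{"name": "arm_command", "arguments": {"steps": [[0.6,0,0,0,0],[0.6,0,0,0,0]]}}

```text
t: 19.17
eef_pos: [0.5326, -0.0029, 0.2356]
tool_rot: [0.667, 0.745, -0.001, -0.001]
ft_force: [0.0, 0.9, -0.7]
width: 0.0512
grip_force: 0.0
```

Run:
```python
from h import *
c=cap('wrist','w11');t,o=todo([.532,-.004,.113]);M=R.from_quat(o['tool_rot']).as_matrix()
print(o['t'],o['eef_pos'],o['joints'],t,'yaw y',np.arctan2(M[1,1],M[0,1]))
hsv=cv2.cvtColor(c['frame'],cv2.COLOR_RGB2HSV).astype(int);H,S,V=hsv[...,0],hsv[...,1],hsv[...,2]
p=proj(c,[[.532,-.004,.145],[.528,.031,.139],[.536,-.039,.139]]);print(p)
m=((H>8)&(H<17)&(abs(S-126)<60)&(abs(V-109)<50)).astype(np.uint8)
n,l,st,ce=cv2.connectedComponentsWithStats(m,connectivity=4)
for i in np.argsort(-st[1:,4])[:6]+1:print(st[i],ce[i].round(1))
k=((H>100)&(H<130)&(S>90)).astype(np.uint8);n,l,st,ce=cv2.connectedComponentsWithStats(k)
for i in np.argsort(-st[1:,4])[:3]+1:print('blue',st[i],onz(c,*ce[i],.037))
k=(((H<8)|(H>172))&(S>150)).astype(np.uint8);n,l,st,ce=cv2.connectedComponentsWithStats(k)
for i in np.argsort(-st[1:,4])[:3]+1:print('red',st[i],onz(c,*ce[i],.036))
```

```text
19.2167 [ 0.5322771  -0.0025977   0.23605225] [-5.07739091e-03  1.41716597e-01 -1.08458825e-02  1.42045698e+00
  3.54988214e-04  1.45562448e+00] [ -1.4  -0.2 123.1] yaw y 0.11009472116091064
[[256.19183137 198.8805889 ]
 [256.01941593 159.52065665]
 [256.41054093 230.71430921]]
[ 173   32   81  179 8373] [207.4 103.2]
[ 370  183   52   52 2035] [395.8 208.7]
[ 278  123   51   88 1558] [309.5 180.2]
[ 257   11   55   42 1130] [289.2  35.7]
[247 169  18  63 917] [255.7 203. ]
[478 315  34  50 790] [494.5 339. ]
blue [ 438    0   74  126 6731] [0.7759463  0.16017948 0.037     ]
blue [196 158  14  25 318] [ 0.46248724 -0.01081246  0.037     ]
blue [367 266  21   9  62] [ 0.72604082 -0.133803    0.037     ]
red [ 232  253   51   47 1271] [ 0.54993932 -0.16473628  0.036     ]
red [402 255  27  40 259] [ 0.7857719  -0.14081074  0.036     ]
red [457 320  15  12 129] [ 0.90097123 -0.2278347   0.036     ]
```

Aligned. Descend over the bar and close gently.

Emit:
{"name": "arm_command", "arguments": {"steps": [[0.6,-2,0,30,0],[0.6,-2,0,65,0],[0.6,-2,0,95,0],[0.6,-2,0,112,0],[0.6,-2,0,121,0],[0.6,-2,0,124,0],[0.6,-2,0,124,0],[0.6,-2,0,124,0]]}}

```text
t: 19.88
eef_pos: [0.5332, -0.0048, 0.1146]
tool_rot: [0.666, 0.746, 0.001, 0.001]
ft_force: [0.5, 0.3, 0.5]
width: 0.0513
grip_force: 0.0
```

Emit:
{"name": "arm_command", "arguments": {"steps": [[0.5,0,0,0,0],[0.42,0,0,0,0],[0.35,0,0,0,0],[0.3,0,0,0,0],[0.26,0,0,0,0],[0.22,0,0,0,0],[0.19,0,0,0,0],[0.16,0,0,0,0]], "grip_force": 30}}

```text
t: 20.55
eef_pos: [0.5323, -0.0052, 0.1133]
tool_rot: [0.666, 0.746, -0.0, -0.0]
ft_force: [-1.4, -0.3, 1.8]
width: 0.0153
grip_force: 30.8
```

Emit:
{"name": "arm_command", "arguments": {"steps": [[0.1,0,0,0,0],[0.05,0,0,0,0],[0.05,0,0,0,0],[0.05,0,0,0,0]]}}

```text
t: 20.88
eef_pos: [0.5323, -0.0051, 0.1134]
tool_rot: [0.666, 0.746, -0.0, -0.0]
ft_force: [-2.3, 0.3, 3.4]
width: 0.0154
grip_force: 30.9
```

Emit:
{"name": "arm_command", "arguments": {"steps": [[0.05,0,0,0,0],[0.05,0,0,0,0],[0.05,0,0,-1,0],[0.05,0,0,-3,0],[0.05,0,0,-6,0],[0.05,0,0,-10,0],[0.05,0,0,-14,0],[0.05,0,0,-18,0]], "grip_force": 60}}

```text
t: 21.55
eef_pos: [0.5326, -0.0051, 0.1318]
tool_rot: [0.666, 0.746, 0.0, 0.0]
ft_force: [-0.6, 0.5, -2.8]
width: 0.0154
grip_force: 58.5
```

Emit:
{"name": "arm_command", "arguments": {"steps": [[0.05,0,0,-4,0],[0.05,0,0,-8,0],[0.05,0,0,-12,0],[0.05,0,0,-16,0],[0.05,0,0,-20,0],[0.05,0,0,-24,0],[0.05,0,0,-27,0],[0.05,0,0,-29,0]]}}

```text
t: 22.22
eef_pos: [0.5326, -0.0051, 0.1608]
tool_rot: [0.666, 0.746, 0.0, 0.0]
ft_force: [1.0, -0.3, -2.0]
width: 0.015
grip_force: 58.5
```

Emit:
{"name": "arm_command", "arguments": {"steps": [[0.05,0,0,-1,0],[0.05,0,0,-1,0],[0.05,0,0,-1,0],[0.05,0,0,-1,0],[0.05,0,0,-1,0],[0.05,0,0,-1,0]]}}

```text
t: 22.72
eef_pos: [0.5324, -0.0051, 0.1611]
tool_rot: [0.666, 0.746, -0.0, -0.0]
ft_force: [-0.3, 0.1, -1.8]
width: 0.015
grip_force: 58.5
```

```bash
cat >> h.py <<'E'
def blobs(f,names='wrist'):
    c=load(f);hsv=cv2.cvtColor(c['frame'],cv2.COLOR_RGB2HSV).astype(int);H,S,V=hsv[...,0],hsv[...,1],hsv[...,2]
    for n,m in(('blue',(H>100)&(H<130)&(S>90)),('red',((H<8)|(H>172))&(S>110)),('white',(S<45)&(V>130))):
        N,l,st,ce=cv2.connectedComponentsWithStats(m.astype(np.uint8))
        for i in np.argsort(-st[1:,4])[:7]+1:
            if st[i,4]>10:print(n,st[i],ce[i].round(1))
E
python3 - <<'E'
from h import *
o=observe();print(o['t'],o['eef_pos'],o['ft_force'],o['ft_torque'],o['width'])
for n in('top','wrist'):
    c=cap(n,n+'12');d=np.array([o['eef_pos'][0],o['eef_pos'][1],0]);z=o['eef_pos'][2]-.096
    print(n,'exp centre,lip,rim:',proj(c,[d+[0,0,z+.019],d+[-.0745,-.008,z+.02],d+[0,0,z+.022]]).round(1).tolist());blobs(n+'12')
E
```

```text
22.7167 [ 0.53239655 -0.00509943  0.1611294 ] [-0.30366323  0.06321157 -1.78799807] [ 0.02843011 -0.00022006 -0.01680036] 0.014981919039673823
top exp centre,lip,rim: [[266.1, 200.6], [269.1, 222.7], [266.2, 200.4]]
blue [  71   96   71   46 1997] [107.3 114.9]
blue [ 186  106   52   45 1094] [214.9 131.7]
blue [454 128   9  10  31] [458.8 132.8]
red [  33  146   54   38 1293] [ 58.  164.2]
red [294 106  29  35 780] [308.7 121.6]
red [305 186  22  23 274] [315.4 197.3]
red [333  91  11   4  39] [338.1  92.3]
white [  68   93  132   91 7264] [146.6 146.9]
white [   0  242   45  142 5243] [ 19.7 308.1]
white [221 318  25  35 788] [232.3 334.2]
white [433  87  53  18 663] [458.6  95.3]
white [101 204  31  28 536] [116.4 216.7]
white [418 141  30  28 400] [432.6 154.6]
white [310 317   9  67 318] [314.4 347.9]
wrist exp centre,lip,rim: [[256.7, 203.1], [170.1, 203.0], [256.7, 204.3]]
blue [ 488    0   24  116 1710] [501.4  53.4]
blue [164 183  23  37 710] [175.7 200.5]
blue [395 302  24  11  91] [406.5 307.2]
red [ 414  276   98  108 6380] [471.7 323.4]
red [264 306  15  29 210] [273.4 322.3]
red [235 304   8  16  88] [239.1 311.8]
red [264 189  11  22  71] [269.9 197.1]
red [244 191   5   5  13] [246.6 193.5]
white [  183   124   149   133 13053] [256.8 185.7]
white [  338     0   153   284 12828] [412.4 160.9]
white [ 360  273   74   62 1393] [398.2 300.9]
white [469 129  43  65 974] [489.4 165.1]
white [482   0  30 121 682] [491.1  57.5]
white [349 136  30  34 493] [362.3 154.5]
white [299 252  42  26 423] [322.1 263.8]
```

The dish is lifted with the lip and tomato where expected. Now a slow quarter turn.

Emit:
{"name": "arm_command", "arguments": {"steps": [[0.05,0,0,0,0.01],[0.05,0,0,0,0.03],[0.05,0,0,0,0.06],[0.05,0,0,0,0.095],[0.05,0,0,0,0.135],[0.05,0,0,0,0.175],[0.05,0,0,0,0.22],[0.05,0,0,0,0.265]]}}

```text
t: 23.48
eef_pos: [0.5325, -0.0051, 0.1613]
tool_rot: [0.76, 0.65, 0.0, 0.0]
ft_force: [-0.1, -0.0, -3.1]
width: 0.0154
grip_force: 58.5
```

Emit:
{"name": "arm_command", "arguments": {"steps": [[0.05,0,0,0,0.045],[0.05,0,0,0,0.09],[0.05,0,0,0,0.135],[0.05,0,0,0,0.18],[0.05,0,0,0,0.225],[0.05,0,0,0,0.27],[0.05,0,0,0,0.315],[0.05,0,0,0,0.36]]}}

```text
t: 24.15
eef_pos: [0.5325, -0.0051, 0.1613]
tool_rot: [0.864, 0.503, 0.0, 0.0]
ft_force: [1.0, -0.2, -2.1]
width: 0.015
grip_force: 58.5
```

Emit:
{"name": "arm_command", "arguments": {"steps": [[0.05,0,0,0,0.045],[0.05,0,0,0,0.09],[0.05,0,0,0,0.135],[0.05,0,0,0,0.18],[0.05,0,0,0,0.225],[0.05,0,0,0,0.27],[0.05,0,0,0,0.315],[0.05,0,0,0,0.36]]}}

```text
t: 24.82
eef_pos: [0.5325, -0.0051, 0.1613]
tool_rot: [0.94, 0.34, 0.0, 0.0]
ft_force: [-0.1, 0.1, -2.7]
width: 0.0153
grip_force: 58.5
```

Emit:
{"name": "arm_command", "arguments": {"steps": [[0.05,0,0,0,0.045],[0.05,0,0,0,0.09],[0.05,0,0,0,0.135],[0.05,0,0,0,0.18],[0.05,0,0,0,0.225],[0.05,0,0,0,0.265],[0.05,0,0,0,0.305],[0.05,0,0,0,0.34]]}}

```text
t: 25.48
eef_pos: [0.5325, -0.0051, 0.1613]
tool_rot: [0.984, 0.176, 0.0, 0.0]
ft_force: [0.1, 0.4, -3.1]
width: 0.0151
grip_force: 58.5
```

Emit:
{"name": "arm_command", "arguments": {"steps": [[0.05,0,0,0,0.035],[0.05,0,0,0,0.07],[0.05,0,0,0,0.105],[0.05,0,0,0,0.14],[0.05,0,0,0,0.17],[0.05,0,0,0,0.195],[0.05,0,0,0,0.215],[0.05,0,0,0,0.225]]}}

```text
t: 26.15
eef_pos: [0.5325, -0.0051, 0.1613]
tool_rot: [0.998, 0.066, 0.0, 0.0]
ft_force: [-0.5, 0.2, -2.8]
width: 0.0157
grip_force: 58.5
```

Emit:
{"name": "arm_command", "arguments": {"steps": [[0.05,0,0,0,0],[0.05,0,0,0,0],[0.05,0,0,0,0],[0.05,0,0,0,0],[0.05,0,0,0,0],[0.05,0,0,0,0]]}}

```text
t: 26.65
eef_pos: [0.5325, -0.0051, 0.1613]
tool_rot: [0.998, 0.066, -0.0, -0.0]
ft_force: [0.5, -0.4, -2.4]
width: 0.0154
grip_force: 58.5
```

Run:
```python
from h import *
o=observe();M=R.from_quat(o['tool_rot']).as_matrix();print(o['t'],o['eef_pos'],o['joints'],o['qd'],o['ft_force'],o['width'],'yaw',np.arctan2(M[1,1],M[0,1]))
for n in('side','wrist'):
    c=cap(n,n+'13');d=np.array([o['eef_pos'][0],o['eef_pos'][1],0]);z=o['eef_pos'][2]-.096
    print(n,'exp tom,lip,shaker cap:',proj(c,[d+[0,0,z+.019],d-M[:,1]*.0705*[1,1,0]+[0,0,z+.02],[.517,.163,.11],[.514,.16,.02]]).round(1).tolist());blobs(n+'13')
```

```text
26.65 [ 0.53248236 -0.00509553  0.16128332] [-9.57207267e-03  1.48626048e-01 -1.66351859e-01  1.25583360e+00
  5.37073153e-06  2.99917424e+00] [ 1.32247767e-03  6.04514886e-05 -5.00268970e-04 -5.71903857e-04
 -2.61869304e-03  3.19267932e-04] [ 0.54354857 -0.41843486 -2.35191136] 0.01535281708693221 yaw -1.4379499831822407
side exp tom,lip,shaker cap: [[246.0, 206.9], [244.8, 194.1], [245.0, 172.9], [244.4, 192.3]]
blue [243 192   7   3  14] [245.8 193.4]
red [315 230  33  41 606] [329.2 257.5]
red [274 101  21  34 562] [283.8 117.2]
red [237 246  25  24 321] [248.8 257.7]
red [371 260  17  15 148] [378.3 268. ]
red [243 206   6   5  26] [245.5 208. ]
red [360 285   6   5  16] [363.1 286.8]
white [ 114   85  119   39 1877] [169.1 107.7]
white [  43  210   91   45 1541] [ 82.6 240.8]
white [394 324  38  48 897] [413.3 343. ]
white [275 144  28  42 811] [287.2 164.2]
white [264   0  21  46 700] [275.4  21.6]
white [447 256  64 128 473] [477.3 316.5]
white [288 221  26  29 417] [298.8 236.8]
wrist exp tom,lip,shaker cap: [[257.5, 202.1], [175.9, 202.5], [43.0, 205.2], [106.2, 178.4]]
blue [165 183  22  37 723] [175.7 201. ]
blue [427   0  17  47 299] [434.5  20.1]
blue [449  35   4   5  11] [450.3  37.2]
red [ 375  148   82   71 3001] [415.4 182.7]
red [467   0  13  10  74] [473.7   3.3]
red [264 189  11  21  73] [269.7 196.8]
red [244 191   6   6  18] [247.2 193.4]
white [ 183  126   70  129 6072] [217.9 187.1]
white [ 261  126   71  128 6038] [295.9 187. ]
white [ 387    0  125   80 4569] [450.7  31.1]
white [  18  177   53   63 1431] [ 44.7 204.5]
white [   0    0   23   64 1183] [ 9.3 32.1]
white [464  60  48  67 925] [492.5  92.9]
white [130  23  60  53 833] [161.6  45.8]
```

Everything matches: the lip faces the shaker, the tomato is centred in both views, and the shaker cap is where I left it. Handing in.

```bash
python3 -c "
from h import *
print(hand_in())"
```

```text
the job is handed in; nothing more can be done
None
```

I handed the job in at about 27 s of robot time: the shaker stands upright on the coaster and is released. The dish is held level and still about 5 cm above its place, its lip turned to the shaker and the tomato near the middle. The hand-in returned no verdict.

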